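Wedge up the viscometer platform and hold it

ROBOT

A 6-joint arm with a two-finger parallel gripper is mounted at the origin on the work surface. World frame = base frame: x ahead of the robot, y to its left, z up, the work surface at z = 0. Lengths are in m, angles in rad, forces in N, time in s.
With the tool pointing down it reaches from about 0.3 to 0.775 m from the base axis. Payload 14.6 kg.
Tool frame: the origin (TCP) lies at the very end of the fingers, on their centre line; the grasp point (between the pads) lies robot.pinch_z behind it (robot.pinch_z is the distance from the TCP to the grasp point, in m); z points along the fingers, y is the line along which they close (so a half turn about z gives the same grasp; the last joint's range is limited). The gripper opens to 85 mm and grips with 20 to 120 N. Pads are 22 mm wide; open, the fingers measure 114 mm over their backs; the gripper's body (76 mm by 85 mm) begins 54 mm behind the grasp point. The pads swing forward as they close: fully open they stand 13 mm farther back than shut.
Start: joints at [-1.401, 0.3, 1.521, -0, 1.321, -0.067], TCP at [0.129, -0.535, 0.231] pointing down, gripper open.
Joint ranges: [-3.03, 3.03], [-0.79, 2.21], [0.23, 2.52], [-1.04, 4.18], [0, 3.07], [-2.55, 2.55]. Speed limits (rad/s): [2.22, 2.22, 2.57, 3.14, 3.14, 3.14].

INTERFACE

Orientations are given as a unit quaternion [x, y, z, w].
In Python, from workcell import robot gives the robot as it stands.
- The arm moves only by the tool send_rows, never from a script. Its argument "plan" is one flat list of numbers, 7 for each row, row after row: the turn, a rotation vector about the world's x, y, z in units of 5 degrees (1.0 is 5 degrees), then the shift along the world's x, y, z in units of 50 mm (1.0 is 50 mm), then the closure, from 0 (fully open) to 1 (shut). In form: [rx, ry, rz, x, y, z, grip, rx, ry, rz, x, y, z, grip, ...]. A call has 1 to 12 rows; each row shifts and turns the commanded pose from where the row before left it; what a row does not reach is not made up. A row lasts 1/10 s, in which the tool goes at most 50 mm and 8.59 degrees, less where a joint would pass 70% of its speed; a pose out of reach is approached as far as the arm can. A call is refused whole if a number of a shift passes 1 or a number of a turn 1, either way. A call with a gripper value outside its range is refused whole. The fingers move at their own pace and stop on an object; "grip_force" is the grip in N (left out, the last holds). Time passes only in rows, so rows that do not move let the fingers close. It gives the time, the measured TCP pose, the force, the opening and the grip force at its end, in the units of the state.
- robot.read_state(): the state, without advancing time (a new reading comes with each control period).
- robot.snapshot(name): name is "scene" or "top" or "wrist"; returns the picture (420x560x3 uint8, red, green, blue); there is no depth.
- robot.camera_model(name): a dict with "fovy" (degrees; the focal length in pixels is half the picture's height over the tangent of half this angle, whatever the lens; pixels are square), "cx", "cy" (the principal point, pixels), "position" and "orientation" of the camera in the world. Camera axes: x right, y up, looking along -z (the intrinsics and any distortion apply to the point x, -y, -z); pixel columns grow to the right and rows downward; lengths in m; the calibration is good to about 2 mm. A picture is of the moment at which its call begins: read the wrist's pose just before it. camera_model takes no time and is no camera call; for the wrist camera it gives the pose at the moment of the call.
- robot.close_job(): hands the job in; it is judged then, once.
Trained networks look in the newest picture that a camera, given by its name, has taken for a name from the list of things; names that differ only in an ending like _2 or _b are one class to them, and where a whole thing is asked for, a point or a joint stands for the part that bears it (a point fixed in the world has none). Each returns a list of dicts, best first, with "conf" (0 to 1); they miss things now and then, are a little off and sometimes report something else, mostly with a low value. They report only what shows in the picture. A call takes as long as a camera call. They do not tell look-alikes from the thing itself.
- robot.look_for(camera, label): "at" ([column, row] in pixels, amid what is visible of it).
The state is a dict: "time_s": time; "qpos": joint angles; "qd": joint speeds; "joint_torque": joint torques, N m; "position": TCP position; "tool_rot": TCP orientation; "ft_force": force on the tool from outside, world axes, zero at the start; "wrist_torque": the same for the moment, N m; "opening": finger opening in m; "grasp_force": force on a finger pad.
Only numpy, scipy, OpenCV 4.12 (cv2) and the standard library are available. Lean on these libraries where they do the work, as an engineer would, in place of code of your own. Each camera call takes 0.05 s, during which the arm holds its last target. There are 200 camera calls.

TASK

Take the long slender wedge (not the stubby wedge or the flat bar) out of the white shim tray, lay it on the bench and push it, thin end first, under the front lip of the viscometer platform until the lip stands about 5 mm above its rest height, never more than 10 mm. Finish holding it there: the gripper still grips the wedge, the wedge lies flat on the bench and alone carries the lip. Do not press on the platform with the gripper, and leave the other shims in the tray and everything else on the bench where it is.

Things in the scene. Friction and masses are not known exactly. Their poses are not given: they have to be found in the camera images.
- base: fixed dark steel base of the viscometer platform. Origin: on the bench (z = 0) below the middle of the deck's front edge; +x points inward, from front lip to rear hinge: the way to push the wedge. Side rails 12 mm high (x 10 to 215 mm) leave an opening 104 mm wide (y -52 to +52 mm), open at the front, floored by the bare bench and empty for 190 mm
- lip (a point): lowest line, at its middle, of the deck's front lip: a round steel bar 12 mm thick, 90 mm long across the opening, axis 6 mm inward of the base's origin. At rest 12 mm above the bench; it rises as the deck is lifted and falls back by its own weight. It presses down with about 3 to 6 N; sliding the wedge in under it takes up to about 15 N
- deck (a joint): rear hinge of the deck (200 mm inward, 20 mm up): 0 at rest, grows as the front lifts, rad; 0.0258 is 5 mm at the lip. The deck is an aluminium plate 168 mm wide, top 28 mm above the bench at rest, two black foot knobs up to 35 mm high at its front corners, a glass cylinder 164 mm high on its rear part (from 84 mm inward)
- wedge: long slender wedge, grey plastic, 125 mm long, 30 mm wide, 84 to 156 g. Origin: centre of the underside of its upright grip block (30 x 30 mm, 45 mm high; grip its sides y = -15, +15 mm); +x points to the thin end. Ramp straight from 24 mm high (x = 30 mm) to 4 mm (x = 110 mm): 1 mm of lift per 4 mm of travel. At first it lies on the tray floor, 5 mm up, thin end towards -y, within 0.35 rad
- wedge_tip (a point): middle of the wedge's thin end, at its underside (x = 110 mm in the wedge's frame). The lip first touches the ramp when this point is about 37 mm inward of the base's origin, and is 5 mm up at about 57 mm
- stub: stubby wedge in the tray, same grip block, but its ramp is only 30 mm long (75 mm in all). Origin as for the wedge. Not wanted
- flat: flat bar in the tray, same grip block, 20 mm thick without a ramp, 125 mm long in all. Origin as for the wedge. Not wanted
- tray: fixed white shim tray 310 x 200 mm, walls 28 mm high and 5 mm thick, floor 5 mm thick. Origin: centre of its underside, x along the long side. It holds the three grip-block pieces side by side about 80 mm apart, in any order, and between them a steel collar (16 mm across, 12 mm high) and an aluminium spacer (14 mm across, 20 mm high)
- reagent: amber bottle with red cap, 72 mm across, 135 mm high; leave it alone. Origin: centre of its underside
- rinse: white plastic bottle, 64 mm across, 150 mm high; leave it alone. Origin: centre of its underside
- dish: small white dish, 80 mm across, 28 mm high; leave it alone. Origin: centre of its underside
- tipbox: white box with blue lid, 120 x 85 x 64 mm; leave it alone. Origin: centre of its underside
- pipette: pipette lying on the bench, 235 mm long, 26 mm thick; leave it alone. Origin: underside, near the middle
Mind the look-alikes: they are no part of the job. What is shaped like the stub but orange or yellow is not meant. Leave any yellow look-alike of the wedge alone.

How it is judged:
By the outcome, as a careful person would: the job done as asked, in the order asked, and still so for the second after the job is handed in, while the arm keeps its last pose, push and grip.
It also fails if it takes over 38 s, if anything falls off the work surface, if the arm or the gripper's body presses on something with over 40 N, if the wrist force passes 120 N, or if a joint passes its speed limit or range.

## Working session

There is one attempt and no reset: what is moved stays moved. The work goes in short steps, Python scripts to look and compute and a tool call to move; the robot and the scene stay as the last step left them, time stands still between calls to the robot, and variables do not carry over. Pictures are saved under pics/ and viewed, at most 10 in all, crops included, and the job is handed in when it is done.

Besides the shell and the picture viewer there is one more tool, called as name(argument=value, ...), one argument or row to a line, values as JSON. send_rows: Moves the arm, as the interface text tells. Its arguments: {"type":"object","properties":{"plan":{"type":"array","items":{"type":"number"}},"grip_force":{"type":"number"}},"required":["plan"]}

```bash
mkdir -p pics; ls; cat > h.py <<'E'
import numpy as np, cv2
from scipy.spatial.transform import Rotation as R
from workcell import robot
def ray(cam,px,m=None):
    m=m or robot.camera_model(cam); f=210/np.tan(np.radians(m['fovy'])/2)
    d=np.array([(px[0]-m['cx'])/f,-(px[1]-m['cy'])/f,-1.])
    return np.array(m['position']),R.from_quat(m['orientation']).apply(d)
def onz(cam,px,z,m=None):
    p,d=ray(cam,px,m); return p+d*(z-p[2])/d[2]
def proj(cam,P,m=None):
    m=m or robot.camera_model(cam); f=210/np.tan(np.radians(m['fovy'])/2)
    c=R.from_quat(m['orientation']).inv().apply(np.array(P)-m['position'])
    return np.array([m['cx']-f*c[...,0]/c[...,2],m['cy']+f*c[...,1]/c[...,2]]).T
def save(im,n): cv2.imwrite('pics/'+n,im[:,:,::-1])
E
python3 - <<'E'
from h import *
for c in('scene','top','wrist'): print(c,robot.camera_model(c))
s=robot.read_state();print(s['position'],s['tool_rot'],s['opening'],robot.pinch_z)
ims={c:robot.snapshot(c) for c in('scene','top')}
save(ims['top'],'top0.png');save(ims['scene'],'scene0.png')
for n in('wedge','stub','flat','tray','base','lip','deck','reagent','rinse','dish','tipbox','pipette'):
    for c in('top',):
        print(n,[(np.round(d['at']),round(d['conf'],2),np.round(onz(c,d['at'],.0)[:2],3)) for d in robot.look_for(c,n)][:4])
print(robot.read_state()['time_s'])
E
```

```text
pics
scene {'fovy': 56.03674110136562, 'cx': 279.45077557264824, 'cy': 211.27845336654573, 'position': array([1.08520433, 0.40123379, 1.07361178]), 'orientation': array([0.13630474, 0.25285651, 0.84467894, 0.45166591])}
top {'fovy': 47.22759413113704, 'cx': 278.5039317232964, 'cy': 212.9845703078839, 'position': array([0.43496073, 0.04625162, 1.40352155]), 'orientation': array([-0.01881772,  0.01466814,  0.70715333, -0.70665756])}
wrist {'fovy': 67.65027814038103, 'cx': 281.77937805951564, 'cy': 207.45600604679623, 'position': array([ 0.20921082, -0.51529474,  0.37396765]), 'orientation': array([-0.12687912,  0.10132943, -0.61026179,  0.77538028])}
[ 0.1289585  -0.5344127   0.23070392] [ 9.93003521e-01  1.18083194e-01 -2.22719000e-05 -6.04985222e-04] 0.08563138521696168 0.0187
wedge [(array([204., 218.]), 0.79, array([0.488, 0.274])), (array([275., 261.]), 0.58, array([0.361, 0.065])), (array([387., 179.]), 0.51, array([ 0.6  , -0.263]))]
stub [(array([139., 201.]), 0.88, array([0.537, 0.465])), (array([192., 192.]), 0.66, array([0.562, 0.307])), (array([195., 136.]), 0.65, array([0.728, 0.301]))]
flat [(array([212., 247.]), 0.71, array([0.402, 0.249])), (array([424., 290.]), 0.54, array([ 0.276, -0.368]))]
tray [(array([203., 213.]), 0.74, array([0.502, 0.275]))]
base [(array([388., 181.]), 0.86, array([ 0.595, -0.268]))]
lip [(array([387., 181.]), 0.71, array([ 0.595, -0.265])), (array([250., 124.]), 0.43, array([0.765, 0.137]))]
deck [(array([387., 179.]), 0.66, array([ 0.6  , -0.264]))]
reagent [(array([390., 288.]), 0.81, array([ 0.282, -0.27 ])), (array([384., 182.]), 0.63, array([ 0.593, -0.255]))]
rinse [(array([428., 291.]), 0.76, array([ 0.274, -0.38 ]))]
dish [(array([251., 125.]), 0.91, array([0.761, 0.135])), (array([389., 287.]), 0.74, array([ 0.287, -0.266]))]
tipbox [(array([143., 278.]), 0.91, array([0.313, 0.449]))]
pipette [(array([334., 117.]), 0.89, array([ 0.786, -0.11 ]))]
0.7
```

View pics/top0.png

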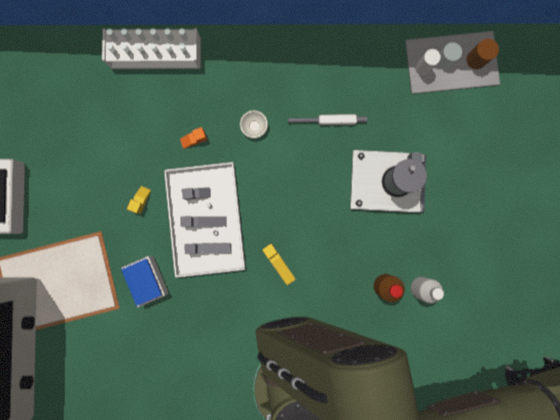

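View pics/scene0.png

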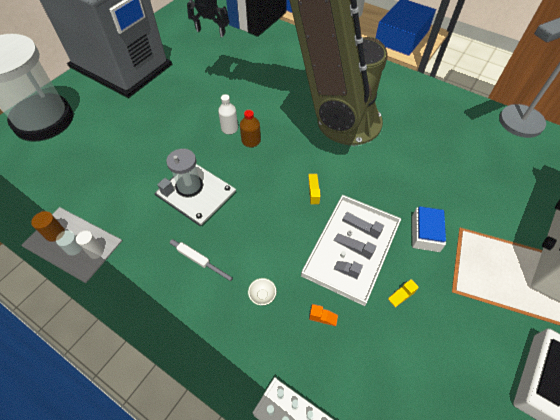

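The top view shows three grey grip-block pieces in the tray: the short one at (196,193) is the stub. The long ones at (203,222) and (208,249) are the wedge and the flat bar. The yellow look-alike at (279,265) and the orange and yellow stubs are outside the tray. The platform's front edge, with the knobs, faces the tray at column 352. I'll enlarge the tray to tell the two long pieces apart.

```bash
python3 - <<'E'
from h import *
t=cv2.imread('pics/top0.png');s=cv2.imread('pics/scene0.png')
a=cv2.resize(t[155:285,155:255],None,fx=4,fy=4,interpolation=cv2.INTER_CUBIC)
b=cv2.resize(s[190:310,295:410],None,fx=3.4,fy=3.4,interpolation=cv2.INTER_CUBIC)
c=np.zeros((520,800,3),np.uint8);c[:,:400]=a;b=b[:520,:400];c[:b.shape[0],400:400+b.shape[1]]=b;cv2.imwrite('pics/crop1.png',c)
d=cv2.resize(t[140:225,335:440],None,fx=7,fy=7,interpolation=cv2.INTER_CUBIC);cv2.imwrite('pics/crop2.png',d)
E
```

```text
(no output)
```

View pics/crop1.png

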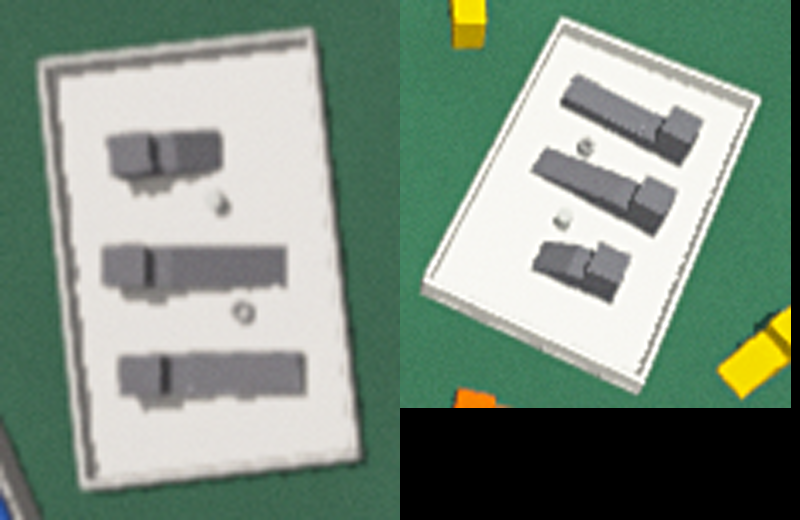

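View pics/crop2.png

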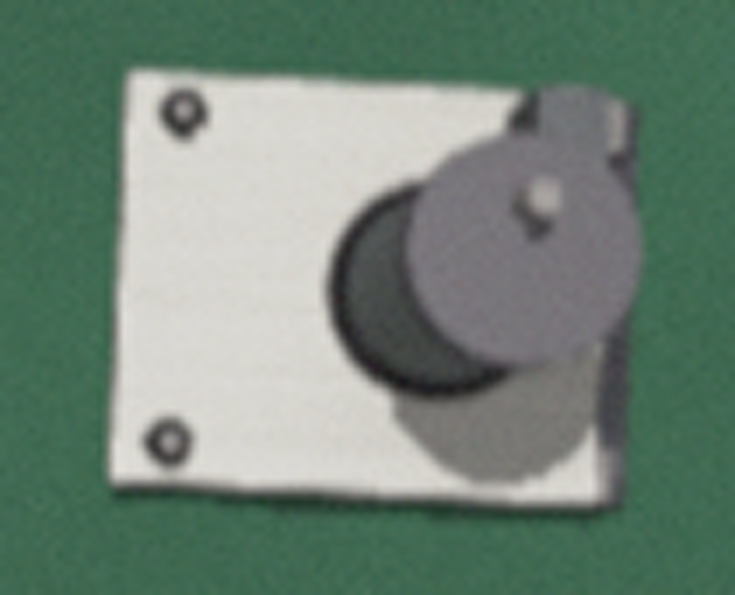

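Candidates for the wedge are the tray pieces at (203,222) and (208,249) and the yellow bar at (279,265). Yellow is excluded. The crop shows the middle piece tapering to a thin end and the lower one with a full-height end, so the wedge is the middle piece at (203,222). I'll check this again with the wrist camera. Next I'll compute the poses.

```bash
cat >> h.py <<'E'
def lines(im,box,thr,inv): pass
E
python3 - <<'E'
from h import *
T=lambda x,y:(155+x/4,155+y/4)
for n,pts in {'wedgeblock':[(103,247),(148,247),(148,287),(103,287)],'flatblock':[(119,355),(163,355),(163,396),(119,396)]}.items():
    P=np.array([onz('top',T(*p),.05)[:2] for p in pts]);print(n,P.round(4).tolist(),P.mean(0).round(4))
print('tip',[onz('top',T(*p),.009)[:2].round(4) for p in [(287,247),(287,286)]])
D=lambda x,y:(335+x/7,140+y/7)
P=np.array([onz('top',D(*p),.028)[:2] for p in [(129,71),(110,486),(635,92),(615,506)]]);print(P.round(4))
v=P[1]-P[0];w=P[2]-P[0];print('w',np.linalg.norm(v),'l',np.linalg.norm(w),'yaw front->',np.degrees(np.arctan2(v[1],v[0]))+90, np.degrees(np.arctan2(w[1],w[0])),'origin',P[:2].mean(0))
K=np.array([onz('top',D(*p),.035)[:2] for p in [(183,110),(170,441)]]);k=K[1]-K[0];print(K,np.degrees(np.arctan2(k[1],k[0]))+90)
E
```

```text
wedgeblock [[0.4887, 0.3302], [0.4887, 0.2984], [0.4605, 0.2982], [0.4605, 0.3299]] [0.4746 0.3142]
flatblock [[0.4126, 0.3182], [0.4126, 0.2872], [0.3838, 0.287], [0.3838, 0.318]] [0.3982 0.3026]
tip [array([0.4902, 0.2049]), array([0.4619, 0.2048])]
[[ 0.6813 -0.1617]
 [ 0.5102 -0.1526]
 [ 0.6723 -0.3696]
 [ 0.5018 -0.3588]]
w 0.17135058196553568 l 0.2080210476221124 yaw front-> 266.94610410089626 -92.48946484364906 origin [ 0.59573868 -0.15716877]
[[ 0.66392058 -0.18263235]
 [ 0.52814316 -0.17615958]] 267.27066563620974
```

send_rows(
  plan=[0,0,0.7,0.5,0.8,0.2,0,0,0,0.7,0.5,0.8,0.2,0,0,0,0.7,0.5,0.8,0.2,0,0,0,0.7,0.5,0.8,0.2,0,0,0,0.7,0.5,0.8,0.2,0,0,0,0.7,0.5,0.8,0,0,0,0,0.7,0.5,0.8,0,0,0,0,0.7,0.5,0.8,0,0,0,0,0.7,0.5,0.8,0,0,0,0,0.7,0.5,0.8,0,0,0,0,0.7,0.5,0.8,0,0,0,0,0.7,0.5,0.8,0,0],
)

```text
time_s: 1.9
position: [0.4297, -0.0527, 0.2816]
tool_rot: [0.884, 0.467, 0.0, 0.0]
ft_force: [0.9, -0.7, 1.0]
opening: 0.0856
grasp_force: 0.0
```

send_rows(
  plan=[0,0,0.7,0.1,0.7,0,0.3,0,0,0.7,0.1,0.7,0,0.3,0,0,0.7,0.1,0.7,0,0.3,0,0,0.7,0.1,0.7,0,0.3,0,0,0.7,0.1,0.7,0,0.3,0,0,0.7,0.1,0.7,-0.2,0.3,0,0,0.7,0.1,0.7,-0.3,0.3,0,0,0.7,0.1,0.7,-0.3,0.3,0,0,0.7,0.1,0.7,-0.3,0.3,0,0,0.6,0,0.8,-0.3,0.3,0,0,0,0,0,0,0.3],
)

```text
time_s: 3.0
position: [0.4728, 0.3035, 0.2087]
tool_rot: [0.705, 0.709, -0.002, -0.001]
ft_force: [0.2, -1.1, -0.6]
opening: 0.0596
grasp_force: 0.0
```

```bash
python3 - <<'E'
from h import *
s=robot.read_state();print(s['time_s'],s['position'],s['tool_rot'],s['opening'],s['qpos'])
import json
m=robot.camera_model('wrist');im=robot.snapshot('wrist');save(im,'w1.png')
json.dump({k:(v.tolist() if hasattr(v,'tolist') else v) for k,v in m.items()},open('w1.json','w'))
for n in('wedge','flat','stub'): print(n,[(np.round(d['at']),round(d['conf'],2)) for d in robot.look_for('wrist',n)])
E
```

```text
3.0 [0.47279805 0.30347581 0.2086987 ] [ 0.7048809   0.70932358 -0.00155496 -0.00074309] 0.05963067177591423 [5.05204405e-01 3.46672228e-01 1.51295134e+00 5.81021964e-04
 1.28537053e+00 4.98756936e-01]
wedge [(array([224., 348.]), 0.73), (array([287., 204.]), 0.57)]
flat [(array([219., 213.]), 0.66)]
stub [(array([513., 188.]), 0.79), (array([364., 183.]), 0.74), (array([359.,  23.]), 0.74), (array([287., 205.]), 0.58)]
```

View pics/w1.png

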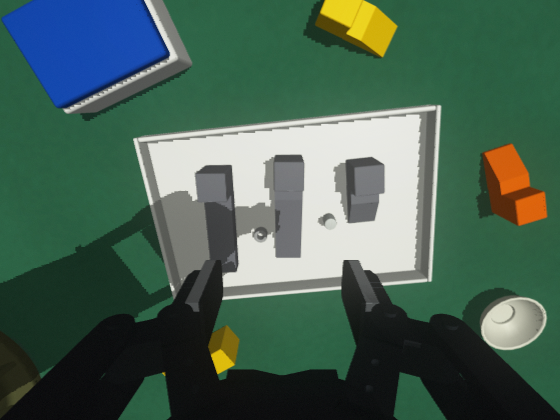

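The wrist view shows the pieces at (214,218), (288,205) and (365,190). The middle one shows no end face, and the left one shows a dark, tall end face at (225,266). I'll overlay model outlines on a crop to confirm and refine the pose.

```bash
cat >> h.py <<'E'
def outline(im,cam,m,c,yaw,z0,hend,hstart,col,S,off):
    r=R.from_euler('z',yaw)
    def d(pts):
        p=proj(cam,r.apply(np.array(pts,float)/1000)+[c[0],c[1],z0],m)
        p=((p-off+.5)*S*16).astype(np.int32); cv2.polylines(im,[p],True,col,1,cv2.LINE_AA,4)
    d([(-15,-15,45),(15,-15,45),(15,15,45),(-15,15,45)])
    x0=30 if hstart!=hend else 15
    d([(x0,-15,hstart),(x0,15,hstart),(110,15,hend),(110,-15,hend)]); d([(110,-15,hend),(110,15,hend),(110,15,0),(110,-15,0)])
E
python3 - <<'E'
from h import *
import json
m=json.load(open('w1.json'));m['position']=np.array(m['position'])
im=cv2.imread('pics/w1.png');off=np.array([180,140]);S=5
raw=cv2.resize(im[140:280,180:335],None,fx=S,fy=S,interpolation=cv2.INTER_CUBIC)
outline(raw,'wrist',m,(.4746,.3142),-np.pi/2,.005,4,24,(0,255,0),S,off)
outline(raw,'wrist',m,(.3982,.3026),-np.pi/2,.005,20,20,(0,0,255),S,off)
cv2.imwrite('pics/crop3.png',raw[:600,:800])
E
```

```text
(no output)
```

View pics/crop3.png

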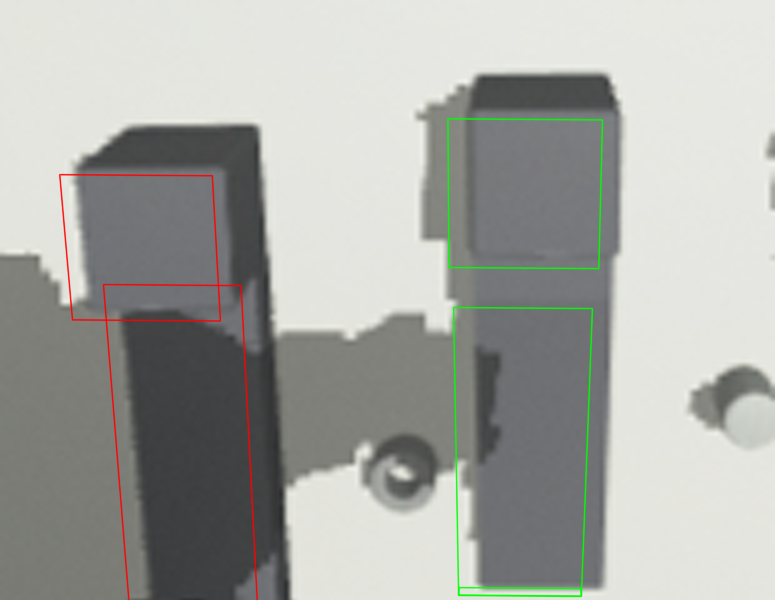

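The middle piece is confirmed as the wedge: its ramp crease lies at x = 30 mm and it tapers to a thin end. The wrist view puts it about 3 mm further in +x and 2 mm in +y. Descending to grip it.

send_rows(
  plan=[0,0,0,0.08,0.24,-0.5,0.3,0,0,0,0,0,-0.8,0.3,0,0,0,0,0,-0.8,0.3,0,0,0,0,0,-0.6,0.3,0,0,0,0,0,-0.4,0.3,0,0,0,0,0,-0.3,0.3,0,0,0,0,0,-0.3,0.3,0,0,0,0,0,-0.15,0.3,0,0,0,0,0,0,0.3,0,0,0,0,0,0,0.3],
  grip_force=50,
)

```text
time_s: 4.2
position: [0.4784, 0.3125, 0.0195]
tool_rot: [0.707, 0.707, 0.0, 0.0]
ft_force: [-0.0, -0.5, 0.0]
opening: 0.0597
grasp_force: 0.0
```

send_rows(
  plan=[0,0,0,0,0,0,0.5,0,0,0,0,0,0,0.6,0,0,0,0,0,0,0.7,0,0,0,0,0,0,0.8,0,0,0,0,0,0,0.9,0,0,0,0,0,0,1,0,0,0,0,0,0,1,0,0,0,0,0,0,1],
)

```text
time_s: 5.0
position: [0.4784, 0.3126, 0.0196]
tool_rot: [0.707, 0.708, 0.001, 0.0]
ft_force: [-0.8, 0.7, 6.1]
opening: 0.0295
grasp_force: 50.2
```

Gripped, with an opening of 29.5 mm. Lifting and carrying to the spot in front of the lip.

send_rows(
  plan=[0,0,0,0,0,0.2,1,0,0,0,0,0,0.5,1,0,0,0,0,0,0.6,1,0,0,0,0,0,0.4,1,0,0,0,0.3,-0.6,0.2,1,0,0,-0.1,0.3,-0.8,0,1,0,0,-0.1,0.4,-0.8,0,1,0,0,-0.1,0.4,-0.8,0,1,0,0,-0.1,0.4,-0.8,0,1,0,0,-0.1,0.3,-0.8,0,1,0,0,-0.1,0.3,-0.8,0,1,0,0,0,0.1,-0.6,0,1],
)

```text
time_s: 6.2
position: [0.6037, 0.0099, 0.1143]
tool_rot: [0.725, 0.688, 0.0, 0.0]
ft_force: [0.2, -0.4, -2.1]
opening: 0.0296
grasp_force: 49.5
```

send_rows(
  plan=[0,0,0,0,-0.5,-0.3,1,0,0,0,0,0,-0.5,1,0,0,0,0,0,-0.4,1,0,0,0,0,0,-0.2,1,0,0,0,0,0,0,1,0,0,0,0,0,0,1],
)

```text
time_s: 6.8
position: [0.6035, -0.0125, 0.0448]
tool_rot: [0.725, 0.689, 0.0, 0.0]
ft_force: [0.5, 0.1, -1.3]
opening: 0.0291
grasp_force: 49.6
```

```bash
python3 - <<'E'
from h import *
s=robot.read_state();print(s['time_s'],s['position'],R.from_quat(s['tool_rot']).as_matrix()[:,0],s['ft_force'])
a=robot.snapshot('top');b=robot.snapshot('scene');save(a,'t2.png');save(b,'s2.png')
c=np.zeros((500,800,3),np.uint8)
x=cv2.resize(a[130:230,290:440],None,fx=2.66,fy=2.66,interpolation=cv2.INTER_CUBIC);c[:x.shape[0],:x.shape[1]]=x
y=cv2.resize(b[130:270,130:290],None,fx=2.5,fy=2.5,interpolation=cv2.INTER_CUBIC);c[:y.shape[0],400:400+y.shape[1]]=y
save(c,'c4.png')
E
```

```text
6.8 [ 0.60346495 -0.01250374  0.04481307] [ 5.09019202e-02  9.98703656e-01 -3.29418501e-05] [ 0.47218428  0.09948831 -1.28478364]
```

View pics/c4.png

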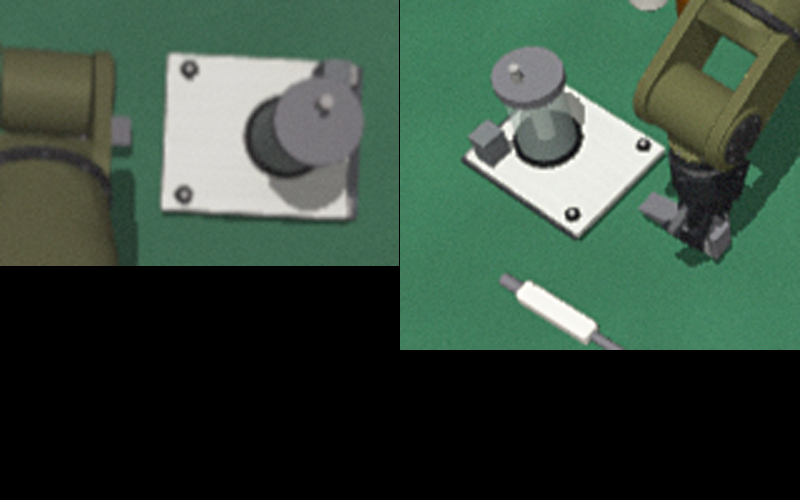

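The wedge is held level. Its tip at crop (131,132) is about 30 mm short of the deck's front edge and in line with the middle. Lowering it to the bench.

send_rows(
  plan=[0,0,0,0,0,-0.3,1,0,0,0,0,0,-0.2,1,0,0,0,0,0,-0.06,1,0,0,0,0,0,0,1,0,0,0,0,0,0,1,0,0,0,0,0,0,1],
)

```text
time_s: 7.5
position: [0.603, -0.0126, 0.0156]
tool_rot: [0.725, 0.689, -0.0, -0.0]
ft_force: [0.7, 0.3, -1.3]
opening: 0.0294
grasp_force: 49.6
```

send_rows(
  plan=[0,0,0,0,0,-0.02,1,0,0,0,0,0,0,1,0,0,0,0,0,0,1],
)

```text
time_s: 7.8
position: [0.603, -0.0126, 0.0147]
tool_rot: [0.725, 0.689, -0.0, -0.0]
ft_force: [0.0, -0.3, -1.3]
opening: 0.0292
grasp_force: 49.6
```

send_rows(
  plan=[0,0,0,0,0,-0.02,1,0,0,0,0,0,0,1,0,0,0,0,0,0,1],
)

```text
time_s: 8.1
position: [0.6031, -0.0126, 0.0145]
tool_rot: [0.725, 0.689, 0.0, 0.0]
ft_force: [-5.3, 0.1, 8.2]
opening: 0.0293
grasp_force: 50.6
```

send_rows(
  plan=[0,0,0,0,0,0.006,1,0,0,0,-0.005,-0.1,0,1,0,0,0,-0.01,-0.2,0,1,0,0,0,-0.01,-0.2,0,1,0,0,0,-0.01,-0.2,0,1,0,0,0,-0.01,-0.2,0,1,0,0,0,-0.01,-0.2,0,1,0,0,0,0,0,0,1,0,0,0,0,0,0,1],
)

```text
time_s: 9.0
position: [0.6007, -0.0689, 0.0146]
tool_rot: [0.725, 0.689, 0.0, 0.001]
ft_force: [0.1, -3.7, 5.7]
opening: 0.0295
grasp_force: 50.3
```

send_rows(
  plan=[0,0,0,-0.003,-0.06,0,1,0,0,0,-0.003,-0.06,0,1,0,0,0,0,0,0,1],
)

```text
time_s: 9.3
position: [0.6003, -0.0742, 0.0145]
tool_rot: [0.725, 0.689, 0.0, 0.0]
ft_force: [-0.5, 0.6, 6.4]
opening: 0.0291
grasp_force: 50.5
```

send_rows(
  plan=[0,0,0,-0.003,-0.06,0,1,0,0,0,0,0,0,1,0,0,0,0,0,0,1],
)

```text
time_s: 9.6
position: [0.6002, -0.077, 0.0146]
tool_rot: [0.725, 0.689, 0.0, 0.0]
ft_force: [-0.2, 0.5, 5.7]
opening: 0.0291
grasp_force: 50.5
```

send_rows(
  plan=[0,0,0,-0.003,-0.06,0,1,0,0,0,0,0,0,1,0,0,0,0,0,0,1],
)

```text
time_s: 9.9
position: [0.6001, -0.08, 0.0145]
tool_rot: [0.725, 0.689, 0.0, 0.0]
ft_force: [0.6, 1.1, 5.2]
opening: 0.0295
grasp_force: 50.5
```

send_rows(
  plan=[0,0,0,-0.003,-0.06,0,1,0,0,0,0,0,0,1,0,0,0,0,0,0,1],
)

```text
time_s: 10.2
position: [0.5999, -0.083, 0.0146]
tool_rot: [0.725, 0.689, 0.0, 0.0]
ft_force: [-0.3, 0.5, 6.3]
opening: 0.0292
grasp_force: 50.5
```

send_rows(
  plan=[0,0,0,-0.002,-0.04,0,1,0,0,0,0,0,0,1,0,0,0,0,0,0,1],
)

```text
time_s: 10.5
position: [0.5998, -0.0849, 0.0146]
tool_rot: [0.725, 0.689, 0.0, 0.0]
ft_force: [-0.0, 1.6, 5.8]
opening: 0.0293
grasp_force: 50.5
```

send_rows(
  plan=[0,0,0,-0.002,-0.04,0,1,0,0,0,0,0,0,1,0,0,0,0,0,0,1],
)

```text
time_s: 10.8
position: [0.5997, -0.0869, 0.0146]
tool_rot: [0.725, 0.689, 0.0, 0.0]
ft_force: [-0.8, 0.9, 5.7]
opening: 0.0293
grasp_force: 50.5
```

send_rows(
  plan=[0,0,0,-0.002,-0.04,0,1,0,0,0,0,0,0,1,0,0,0,0,0,0,1],
)

```text
time_s: 11.1
position: [0.5996, -0.0886, 0.0146]
tool_rot: [0.725, 0.689, 0.001, 0.0]
ft_force: [-0.4, 3.7, 5.8]
opening: 0.0293
grasp_force: 50.4
```

send_rows(
  plan=[0,0,0,-0.002,-0.04,0,1,0,0,0,0,0,0,1,0,0,0,0,0,0,1],
)

```text
time_s: 11.4
position: [0.5996, -0.0901, 0.0146]
tool_rot: [0.725, 0.689, 0.001, 0.0]
ft_force: [0.4, 7.6, 6.9]
opening: 0.0296
grasp_force: 50.5
```

```bash
python3 - <<'E'
from h import *
import cv2
b=robot.snapshot('scene');save(b,'s3.png')
x=cv2.resize(b[130:250,130:290],None,fx=5,fy=5,interpolation=cv2.INTER_CUBIC);save(x,'c5.png')
# knob/lid shift vs rest by phase correlation over deck front and cylinder top
a=cv2.cvtColor(cv2.imread('pics/s2.png'),6).astype(np.float32);g=cv2.cvtColor(b,cv2.COLOR_RGB2GRAY).astype(np.float32)
for n,(r,c) in {'lid':((145,185),(160,205)),'knob1':((205,225),(188,210)),'knob2':((180,195),(220,235))}.items():
    print(n,cv2.phaseCorrelate(a[slice(*r),slice(*c)],g[slice(*r),slice(*c)],cv2.createHanningWindow((c[1]-c[0],r[1]-r[0]),cv2.CV_32F)))
s=robot.read_state();print(s['time_s'],s['ft_force'])
E
```

```text
lid ((0.41982508074763913, -0.047613638364026656), 1.0731701249546475)
knob1 ((-0.26592543644794553, -0.1888002268792146), 0.9464161689082782)
knob2 ((2.505218368842555, 1.997266518464631), 0.35154716067843966)
11.45 [0.17998848 7.74097087 6.57788309]
```

Force starts to rise at TCP y ≈ -0.088: this is lip contact. Pushing about 16 mm further in steps, watching the force.

send_rows(
  plan=[0,0,0,-0.002,-0.04,0,1,0,0,0,-0.002,-0.04,0,1,0,0,0,-0.002,-0.04,0,1,0,0,0,0,0,0,1,0,0,0,0,0,0,1],
)

```text
time_s: 11.95
position: [0.5993, -0.0961, 0.0146]
tool_rot: [0.725, 0.689, 0.001, 0.0]
ft_force: [0.6, 8.8, 5.7]
opening: 0.0296
grasp_force: 50.5
```

send_rows(
  plan=[0,0,0,-0.002,-0.04,0,1,0,0,0,-0.002,-0.04,0,1,0,0,0,-0.002,-0.04,0,1,0,0,0,0,0,0,1,0,0,0,0,0,0,1],
)

```text
time_s: 12.45
position: [0.599, -0.1021, 0.0146]
tool_rot: [0.725, 0.689, 0.001, 0.0]
ft_force: [0.7, 7.8, 6.3]
opening: 0.0292
grasp_force: 50.5
```

```bash
cat > meas.py <<'E'
from h import *
bx={'lid':((145,185),(165,205)),'knob1':((204,226),(188,210)),'knobs2':((180,196),(218,234))}
def lift_pred(P,th,o=np.array([.5967,-.156]),yaw=np.radians(-92.9)):
    u=np.array([np.cos(yaw),np.sin(yaw),0]);h=np.array([*o,0])+.2*u+[0,0,.02]
    ax=np.cross(u,[0,0,1.]);ax=ax # rotate front up
    r=lambda t:R.from_rotvec(ax*t).apply(P-h)+h
    a,b=r(th),r(-th); return a if (P-h)@u<0 and a[2]>b[2] else b
o=np.array([.5967,-.156]);yaw=np.radians(-92.9);u=np.array([np.cos(yaw),np.sin(yaw),0]);v=np.array([-u[1],u[0],0])
W=lambda x,y,z:np.array([*o,0])+x*u+y*v+[0,0,z]
for n,P in {'lid':W(.12,0,.192),'knobA':W(.022,.068,.035),'knobB':W(.022,-.068,.035)}.items():
    print(n,proj('scene',P).round(1),'pred5mm',(proj('scene',lift_pred(P,.0258))-proj('scene',P)).round(2))
ref=cv2.cvtColor(cv2.imread('pics/s2.png'),cv2.COLOR_BGR2GRAY).astype(np.float32)
ims=[robot.snapshot('scene') for _ in range(3)];save(ims[0],'s4.png')
g=np.mean([cv2.cvtColor(i,cv2.COLOR_RGB2GRAY).astype(np.float32) for i in ims],0)
for n,(r,c) in bx.items():
    a=ref[slice(*r),slice(*c)];b=g[slice(*r),slice(*c)]
    M=np.eye(2,3,dtype=np.float32)
    try: cc,M=cv2.findTransformECC(a,b,M,cv2.MOTION_TRANSLATION,(3,100,1e-4));print(n,M[:,2],round(cc,3))
    except cv2.error: print(n,'fail')
s=robot.read_state();print(s['time_s'],s['position'],s['ft_force'],s['wrist_torque'])
E
python3 meas.py
```

```text
lid [181.4 153.1] pred5mm [-1.23 -1.14]
knobA [198.9 214. ] pred5mm [-0.35 -0.87]
knobB [227.3 186.1] pred5mm [-0.26 -0.91]
lid [-0.3457234 -0.3321121] 0.932
knob1 [-0.31124926 -0.38314676] 0.931
knobs2 fail
12.6 [ 0.59894157 -0.10208276  0.01454402] [0.34585428 8.06676986 6.39364991] [ 1.23334937 -0.02493009  0.04238365]
```

```bash
cat > m2.py <<'E'
import io,contextlib
with contextlib.redirect_stdout(io.StringIO()):
    from meas import *
g2=lambda im:cv2.GaussianBlur(im.astype(np.float32),(0,0),.7)
def run(cam,ref,box,P):
    a=g2(cv2.cvtColor(cv2.imread('pics/'+ref),cv2.COLOR_BGR2GRAY));b=g2(np.mean([cv2.cvtColor(robot.snapshot(cam),cv2.COLOR_RGB2GRAY) for _ in range(3)],0))
    d=proj(cam,lift_pred(P,.0258))-proj(cam,P)
    for (r0,r1,c0,c1) in box:
        t=b[r0:r1,c0:c1];pad=5
        a_=a[r0-pad:r1+pad,c0-pad:c1+pad]
        M=np.array([[1,0,pad],[0,1,pad]],np.float32)
        try:
            cc,M=cv2.findTransformECC(t,a_,M,cv2.MOTION_TRANSLATION,(3,200,1e-5))
            s=np.array([pad,pad])-M[:,2]; print(cam,(r0,c0),'shift',s.round(2),'pred5',d.round(2),'lift mm',round(5*(s@d)/(d@d),2),round(cc,3))
        except cv2.error: print(cam,'fail')
run('top','t2.png',[(158,192,394,428),(163,175,407,419)],W(.12,0,.19))
run('scene','s2.png',[(146,172,165,199),(151,166,168,184)],W(.12,0,.19))
run('scene','s2.png',[(207,223,191,207)],W(.022,.068,.035))
run('scene','s2.png',[(181,195,220,234)],W(.022,-.068,.035))
s=robot.read_state();print(s['time_s'],s['position'],s['ft_force'])
E
python3 m2.py
```

```text
top (158, 394) shift [ 0.85 -0.11] pred5 [ 1.95 -0.02] lift mm 2.16 0.991
top (163, 407) shift [1.33 0.06] pred5 [ 1.95 -0.02] lift mm 3.41 0.993
scene (146, 165) shift [-0.68 -0.63] pred5 [-1.21 -1.13] lift mm 2.8 0.995
scene (151, 168) shift [-0.77 -0.59] pred5 [-1.21 -1.13] lift mm 2.91 0.982
scene (207, 191) shift [-0.29 -0.37] pred5 [-0.35 -0.87] lift mm 2.41 0.991
scene fail
13.35 [ 0.59897388 -0.10205485  0.0145826 ] [0.6810408  8.47803603 6.98130761]
```

Lift is now about 3.1 mm, from the images and the travel. Another 7.5 mm of push brings it to 5 mm.

send_rows(
  plan=[0,0,0,-0.002,-0.04,0,1,0,0,0,-0.002,-0.04,0,1,0,0,0,-0.002,-0.04,0,1,0,0,0,-0.001,-0.03,0,1,0,0,0,0,0,0,1,0,0,0,0,0,0,1,0,0,0,0,0,0,1],
)

```text
time_s: 14.05
position: [0.5986, -0.1095, 0.0146]
tool_rot: [0.725, 0.689, 0.001, 0.0]
ft_force: [0.6, 8.6, 6.3]
opening: 0.0293
grasp_force: 50.5
```

```bash
python3 m2.py; python3 - <<'E'
from h import *
b=robot.snapshot('scene');a=robot.snapshot('wrist')
c=np.zeros((420,800,3),np.uint8);x=cv2.resize(b[130:250,130:290],None,fx=3,fy=3,interpolation=cv2.INTER_CUBIC);c[:360,:480]=x
y=cv2.resize(a,(320,240),interpolation=cv2.INTER_AREA);c[:240,480:]=y;save(c,'c6.png')
E
```

```text
top (158, 394) shift [ 1.4  -0.26] pred5 [ 1.95 -0.02] lift mm 3.58 0.987
top (163, 407) shift [2.04 0.03] pred5 [ 1.95 -0.02] lift mm 5.21 0.993
scene (146, 165) shift [-1.13 -0.99] pred5 [-1.21 -1.13] lift mm 4.54 0.991
scene (151, 168) shift [-1.28 -0.94] pred5 [-1.21 -1.13] lift mm 4.76 0.987
scene (207, 191) shift [-0.31 -0.67] pred5 [-0.35 -0.87] lift mm 3.93 0.991
scene fail
14.8 [ 0.59860015 -0.1095248   0.01455935] [-0.1614556   8.48368334  6.88361591]
```

View pics/c6.png

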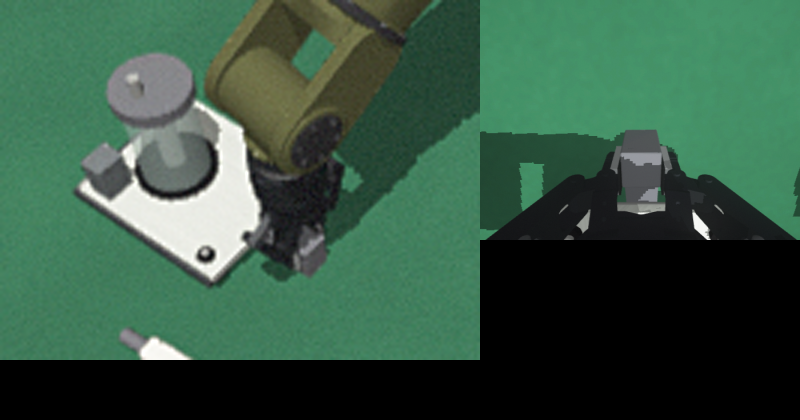

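The lip is up about 5 mm, from both travel and images. The wedge is gripped, centred and flat, and the gripper is clear of the platform. Handing in.

```bash
python3 -c "
from workcell import robot
print(robot.close_job())"
```

```text
the job is handed in; nothing more can be done
None
```

The job is handed in: the long slender wedge lies flat on the bench, still gripped, with the front lip resting on it about 5 mm above rest height (estimated from push travel and camera images), at about 15 s of the 38 s allowed.

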